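# Crew radios back onto their colour-coded chargers

## Robot

A 6-joint arm with a two-finger parallel gripper is mounted at the origin on the work surface. World frame = base frame: x ahead of the robot, y to its left, z up, the work surface at z = 0. Lengths are in m, angles in rad, forces in N, time in s.
With the tool pointing down it reaches from about 0.35 to 0.85 m from the base axis. Payload 8.1 kg.
Tool frame: the origin (TCP) lies on the mounting face of the last link; the fingertips stand 186 mm ahead of it and the grasp point (between the pads) lies 167 mm ahead of it; z points along the fingers, y is the line along which they close (so a half turn about z gives the same grasp; the last joint's range is limited). The gripper opens to 93 mm and grips with 3 to 60 N. Pads are 15 mm wide; open, the fingers measure 128 mm over their backs; the gripper's body (75 mm by 188 mm) begins 65 mm behind the grasp point.
Start: joints at [-1.308, 0.13, 1.488, -0, 1.523, -0.085], TCP at [0.205, -0.564, 0.405] pointing down, gripper open.
Joint ranges: [-2.96, 2.96], [-0.89, 2.26], [0.02, 2.5], [-1.34, 4.48], [0, 2.73], [-2.66, 2.66]. Speed limits (rad/s): [2.39, 2.39, 2.79, 3.14, 3.14, 3.14].

## Interface

Orientations are given as a rotation vector (axis times angle).
In Python, from plant import read_state, read_camera, camera_params, close_job gives the robot as it stands. The module is installed in compiled form; this text tells all that it offers.
- The arm moves only by the tool servo_tool, never from a script. Its argument "increments" is a list of rows, each an object with "slide": the shift along the tool's x, y, z in mm, a list of three; "dr": the turn, a rotation vector about the tool's x, y, z in rad, a list of three; "jaw": the closure, from 0 (fully open) to 1 (shut). In form: [{"slide": [x, y, z], "dr": [ax, ay, az], "jaw": jaw}, ...]. A call has 1 to 20 rows; each row is the pose to reach, as a shift and turn from the pose commanded when the call began, along the tool's axes at that moment; what a row does not reach only later rows make up. A row lasts 1/10 s, in which the tool goes at most 50 mm and 8.59 degrees, less where a joint would pass 70% of its speed; a pose out of reach is approached as far as the arm can. A call with a gripper value outside its range is refused whole. The fingers move at their own pace and stop on an object; "force" is the grip in N (left out, the last holds). Time passes only in rows, so rows that repeat a pose let the fingers close. It gives the time, the measured TCP pose, the force, the opening and the grip force at its end, in the units of the state.
- read_state(): the state, without advancing time (a new reading comes with each control period).
- read_camera(name): name is "scene" or "top"; returns (picture, depth): 420x560x3 uint8, red, green, blue; 420x560 float32, m along the optical axis (not along the pixel's ray), 0 where there is no reading.
- camera_params(name): a dict with "fx", "fy", "cx", "cy" (pixels), "rvec" (rotation vector, rad) and "tvec" (3), from world to camera coordinates, as OpenCV has them. Camera axes: x right, y down, z forward; pixel columns grow to the right and rows downward; lengths in m; the calibration is good to about 2 mm. A picture is of the moment at which its call begins. camera_params takes no time and is no camera call.
- close_job(): hands the job in; it is judged then, once.
The state is a dict: "t": time; "q": joint angles; "dq": joint speeds; "joint_torque": joint torques, N m; "tool_pos": TCP position; "orientation": TCP orientation; "force": force on the tool from outside, world axes, zero at the start; "wrist_torque": the same for the moment, N m; "opening": finger opening in m; "gripper_force": force on a finger pad.
Only numpy, scipy, OpenCV 4.12 (cv2) and the standard library are available. Lean on these libraries where they do the work, as an engineer would, in place of code of your own. Each camera call takes 0.05 s, during which the arm holds its last target. There are 200 camera calls.

## Task

Put the row of four crew radios away on charge: move them from the wooden carrying rack to the charging rail, so that they stand there in the order of the coloured charging cups, each in the cup of its own colour, upright and fully down, with its screen to the same side as the cup's coloured foot. Set each one down, do not drop or throw it, and leave the candle and the glass standing where they are.

Things in the scene. Friction and masses are not known exactly. Their poses are not given: they have to be found in the camera images.
- radio_red: Black two-way radio with a red top end. Body 34 (x) x 56 (y) x 100 mm tall plus antenna. Origin: centre of the underside, z up; screen and speaker face its own -x. Starts upright in a bay of the dark wooden carrying rack. Rigid, 0.16 to 0.26 kg. Antenna stub (12 mm thick, toward +y) stands 22 mm above the body, knob (toward -y) 10 mm.
- radio_yellow: Black two-way radio with a yellow top end. Body 34 (x) x 56 (y) x 100 mm tall plus antenna. Origin: centre of the underside, z up; screen and speaker face its own -x. Starts upright in a bay of the dark wooden carrying rack. The rack's four bays lie 85 mm apart, floors 10 mm above the table, bay 50 x 75 mm (loose fit); the radio lifts straight up.
- radio_blue: Black two-way radio with a blue top end. Body 34 (x) x 56 (y) x 100 mm tall plus antenna. Origin: centre of the underside, z up; screen and speaker face its own -x. Starts upright in a bay of the dark wooden carrying rack. The rack's long walls are 42 mm and its end walls 60 mm above the table; a radio's upper half is free all round.
- radio_green: Black two-way radio with a green top end. Body 34 (x) x 56 (y) x 100 mm tall plus antenna. Origin: centre of the underside, z up; screen and speaker face its own -x. Starts upright in a bay of the dark wooden carrying rack. The rack is fixed to the table. A stub antenna stands 22 mm above the body.
- charger_red: Fixed black charging cup with a red rim and red sloping front foot on its own -x side. Origin: centre of its underside (10 mm above the table), z up. Open pocket behind the foot: centre at x +12 mm, y 0; floor 12 mm, rim 40 mm above the origin. Pocket 42 x 64 mm at the floor, flaring to 52 x 74 mm at the rim.
- charger_yellow: Fixed black charging cup with a yellow rim and yellow sloping front foot on its own -x side. Origin: centre of its underside (10 mm above the table), z up. Open pocket behind the foot: centre at x +12 mm, y 0; floor 12 mm, rim 40 mm above the origin. The cups stand in a row 85 mm apart on an aluminium rail and do not move.
- charger_blue: Fixed black charging cup with a blue rim and blue sloping front foot on its own -x side. Origin: centre of its underside (10 mm above the table), z up. Open pocket behind the foot: centre at x +12 mm, y 0; floor 12 mm, rim 40 mm above the origin. Footprint 82 (x) x 76 mm (y); the flared lead-in takes the top 12 mm.
- charger_green: Fixed black charging cup with a green rim and green sloping front foot on its own -x side. Origin: centre of its underside (10 mm above the table), z up. Open pocket behind the foot: centre at x +12 mm, y 0; floor 12 mm, rim 40 mm above the origin. The foot reaches from x = -41 to -17 mm and is 24 mm tall.
- candle: Jar candle, clear glass with a wooden sleeve and cream wax, 62 mm diameter, 72 mm tall, loose. Origin: centre of the underside. It stands between the two racks and is not part of the job.
- glass: Empty green-tinted drinking glass, 62 mm rim diameter, 85 mm tall, loose. Origin: centre of the underside. It stands between the two racks and is not part of the job.
There are look-alikes about, which are no part of the job. What is meant by the glass is not pink, and is the smaller of those in its own colour.

How it is judged:
At the end, for the whole second after the job is handed in: Each radio is in the cup of its own colour, on the pocket floor (4 mm), within 8 mm (x) and 10 mm (y) of the pocket centre, tilt under 0.1 rad, front to the coloured foot's side, released and at rest; candle and glass upright (0.15 rad), within 30 mm of where they began (x of radio_red in the frame of charger_red between 0.004 and 0.02 m and y of radio_red in the frame of charger_red between -0.01 and 0.01 m and z of radio_red in the frame of charger_red between 0.008 and 0.016 m and x of charger_red in the frame of radio_red below -0.002 m and angle between each of radio_red, radio_yellow, radio_blue, radio_green's own z axis and vertical below 0.1 rad and contact force between each of radio_red, radio_yellow, radio_blue, radio_green and the fingers below 0.05 N and linear speed of each of radio_red, radio_yellow, radio_blue, radio_green below 0.02 m/s and x of radio_yellow in the frame of charger_yellow between 0.004 and 0.02 m and y of radio_yellow in the frame of charger_yellow between -0.01 and 0.01 m and z of radio_yellow in the frame of charger_yellow between 0.008 and 0.016 m and x of charger_yellow in the frame of radio_yellow below -0.002 m and x of radio_blue in the frame of charger_blue between 0.004 and 0.02 m and y of radio_blue in the frame of charger_blue between -0.01 and 0.01 m and z of radio_blue in the frame of charger_blue between 0.008 and 0.016 m and x of charger_blue in the frame of radio_blue below -0.002 m and x of radio_green in the frame of charger_green between 0.004 and 0.02 m and y of radio_green in the frame of charger_green between -0.01 and 0.01 m and z of radio_green in the frame of charger_green between 0.008 and 0.016 m and x of charger_green in the frame of radio_green below -0.002 m and distance of each of candle, glass from where it was at the start of the episode below 0.03 m and angle between each of candle, glass's own z axis and vertical below 0.15 rad); the robot touches nothing.
It fails at once if a radio falls or flies free of the fingers faster than 0.7 m/s (a drop of more than 25 mm) ((contact force between radio_red and the fingers below 0.02 N and linear speed of radio_red above 0.7 m/s) or (contact force between radio_yellow and the fingers below 0.02 N and linear speed of radio_yellow above 0.7 m/s) or (contact force between radio_blue and the fingers below 0.02 N and linear speed of radio_blue above 0.7 m/s) or (contact force between radio_green and the fingers below 0.02 N and linear speed of radio_green above 0.7 m/s)).
It fails at once if the candle is shifted by more than 30 mm or tipped by more than 0.15 rad (not (distance of candle from where it was at the start of the episode below 0.03 m and angle between candle's own z axis and vertical below 0.15 rad)).
It fails at once if the glass is shifted by more than 30 mm or tipped by more than 0.15 rad (not (distance of glass from where it was at the start of the episode below 0.03 m and angle between glass's own z axis and vertical below 0.15 rad)).
It also fails if it takes over 125 s, if anything falls off the work surface, if the arm or the gripper's body presses on something with over 40 N, if the wrist force passes 120 N, or if a joint passes its speed limit or range.

## Working session

There is one attempt and no reset: what is moved stays moved. The work goes in short steps, Python scripts to look and compute and a tool call to move; the robot and the scene stay as the last step left them, time stands still between calls to the robot, and variables do not carry over. Pictures are saved under pics/ and viewed, at most 14 in all, crops included, and the job is handed in when it is done.

Besides the shell and the picture viewer there is one more tool, called after "Emit:" in YAML: its name, and indented under it one key for each argument. servo_tool: Moves the arm, as the interface text tells. Its arguments: {"type":"object","properties":{"increments":{"type":"array"},"force":{"type":"number"}},"required":["increments"]}

```bash
mkdir -p pics; cat > h.py <<'E'
import numpy as np, cv2
from plant import *
def cloud(name):
    im,d=read_camera(name); p=camera_params(name)
    R,_=cv2.Rodrigues(np.array(p["rvec"],float)); t=np.array(p["tvec"],float)
    v,u=np.mgrid[:d.shape[0],:d.shape[1]]
    c=np.stack([(u-p["cx"])/p["fx"]*d,(v-p["cy"])/p["fy"]*d,d],-1)
    w=(c-t)@R
    w[d==0]=np.nan
    return im,d,w
def save(im,n): cv2.imwrite("pics/"+n+".png",im[...,::-1])
E
python3 - <<'E'
from h import *
for n in("top","scene"):
    im,d,w=cloud(n); save(im,n+"0"); np.savez(n+"0.npz",im=im,w=w)
    p=camera_params(n);R,_=cv2.Rodrigues(np.array(p["rvec"],float));print(n,-R.T@np.array(p["tvec"]),R[2],p["fx"])
print(read_state())
E
```

```text
top [0.52088753 0.01421116 1.41612583] [ 0.07143418 -0.00114217 -0.99744466] 510.4364503811643
scene [1.44100638 0.36934655 0.65411787] [-0.76357177 -0.34814465 -0.54383219] 468.9636257623081
{'t': 0.1, 'q': array([-1.30838483e+00,  1.31078778e-01,  1.48914307e+00,  2.31357415e-05,
        1.52299066e+00, -8.53659090e-02]), 'dq': array([ 0.00063403, -0.00171844, -0.0007694 ,  0.00049656, -0.0012477 ,
        0.00065678]), 'joint_torque': array([ 1.53342062e-03, -5.61341500e+01, -4.93093300e+01,  7.70773133e-02,
        2.92420050e-02, -7.91858884e-05]), 'tool_pos': array([ 0.20447865, -0.56387267,  0.40381119]), 'orientation': array([-3.09262471e+00, -5.43257338e-01,  1.88695394e-04]), 'force': array([ 0.02314817, -0.88010886,  0.43545928]), 'wrist_torque': array([0.01600334, 0.00215547, 0.00447434]), 'gripper_force': 0.0, 'opening': 0.09294814911782637}
```

View pics/top0.png

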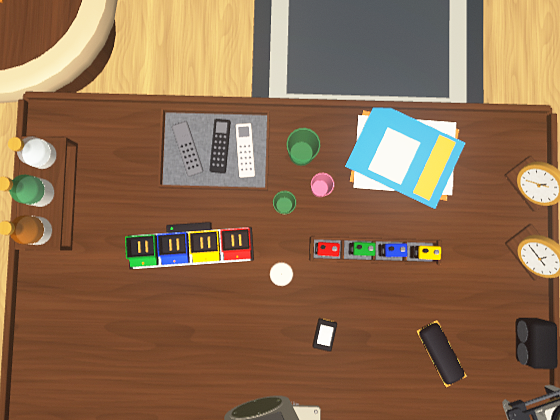

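View pics/scene0.png

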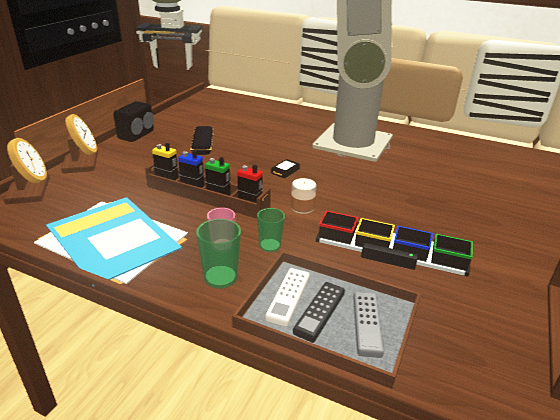

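Candidates for the glass are green small (284,203), green large (303,145) and pink (321,184) in the top view. I choose the small green one at (284,203). The candle is the cream disc at (281,274). The radios are at (327,249) red, (362,249) green, (393,250) blue and (428,252) yellow. The cups are at (142,250) green, (173,248) blue, (205,246) yellow and (236,244) red. The remotes in the tray at (185..245,148), the phone (325,334) and the black case (442,352) are look-alikes.

```bash
python3 - <<'E'
from h import *
z=np.load("top0.npz");im,w=z["im"],z["w"]
a=cv2.resize(im[185:300,115:285],None,fx=4.6,fy=4.6,interpolation=cv2.INTER_CUBIC)[:300]
a=cv2.resize(im[215:278,115:275],(800,300),interpolation=cv2.INTER_CUBIC)
b=cv2.resize(im[225:275,300:450],(800,267),interpolation=cv2.INTER_CUBIC)
save(np.vstack([a,b]),"crop")
hsv=cv2.cvtColor(im,cv2.COLOR_RGB2HSV)
H,S,V=hsv[...,0],hsv[...,1],hsv[...,2]
cols=dict(red=(H<6)|(H>174),yellow=(H>22)&(H<32),blue=(H>105)&(H<125),green=(H>50)&(H<75))
v,u=np.mgrid[:420,:560]
for name,(u0,u1,v0,v1) in dict(cups=(120,258,220,272),radios=(305,445,235,265)).items():
  for c,m in cols.items():
    k=m&(S>140)&(V>60)&(u>u0)&(u<u1)&(v>v0)&(v<v1)&np.isfinite(w[...,2])
    if name=="radios": k&=(w[...,2]>.1)&(w[...,2]<.118)
    else: k&=(w[...,2]>.02)
    P=w[k]; (cx,cy),s,an=cv2.minAreaRect((P[:,:2]*1000).astype(np.float32))
    print(name,c,k.sum(),"med",np.median(P,0).round(4),"rect",round(cx,1),round(cy,1),np.round(s,1),round(an,1),"lo",np.percentile(P,2,0).round(3),"hi",np.percentile(P,98,0).round(3))
for n,(a,b,r) in dict(glass=(284,203,16),candle=(281,274,15)).items():
  k=((u-a)**2+(v-b)**2<r*r)&(w[...,2]>.03); P=w[k]; print(n,P[:,:2].min(0).round(3),P[:,:2].max(0).round(3),np.nanmax(P[:,2]).round(3))
E
```

```text
cups red 365 med [0.5171 0.1286 0.038 ] rect 538.1 131.1 [80.5 77.5] 5.8 lo [0.498 0.093 0.024] hi [0.579 0.171 0.055]
cups yellow 434 med [0.5119 0.2159 0.0332] rect 529.4 259.6 [ 84.5 279.6] 4.1 lo [0.49  0.124 0.021] hi [0.571 0.396 0.055]
cups blue 360 med [0.5016 0.2964 0.0379] rect 524.0 302.0 [83.8 81.5] 5.6 lo [0.482 0.262 0.025] hi [0.564 0.341 0.055]
cups green 357 med [0.4924 0.3797 0.0369] rect 521.0 360.9 [ 88.4 134.3] 14.3 lo [0.475 0.317 0.025] hi [0.572 0.425 0.055]
radios red 234 med [ 0.5288 -0.1104  0.1104] rect 530.9 -110.7 [55.7 33.5] 87.3 lo [ 0.515 -0.137  0.104] hi [ 0.547 -0.085  0.116]
radios yellow 240 med [ 0.5267 -0.3701  0.1096] rect 528.8 -369.9 [55.7 33.3] 89.8 lo [ 0.512 -0.397  0.104] hi [ 0.545 -0.343  0.115]
radios blue 236 med [ 0.53   -0.2823  0.1101] rect 532.6 -283.7 [30.7 55.3] 1.5 lo [ 0.517 -0.309  0.104] hi [ 0.548 -0.257  0.116]
radios green 217 med [ 0.5324 -0.2017  0.11  ] rect 534.4 -202.6 [55.3 32. ] 87.1 lo [ 0.52  -0.228  0.104] hi [ 0.55  -0.177  0.115]
glass [ 0.619 -0.024] [0.68  0.034] 0.092
candle [ 0.434 -0.021] [0.493 0.04 ] 0.08
```

View pics/crop.png

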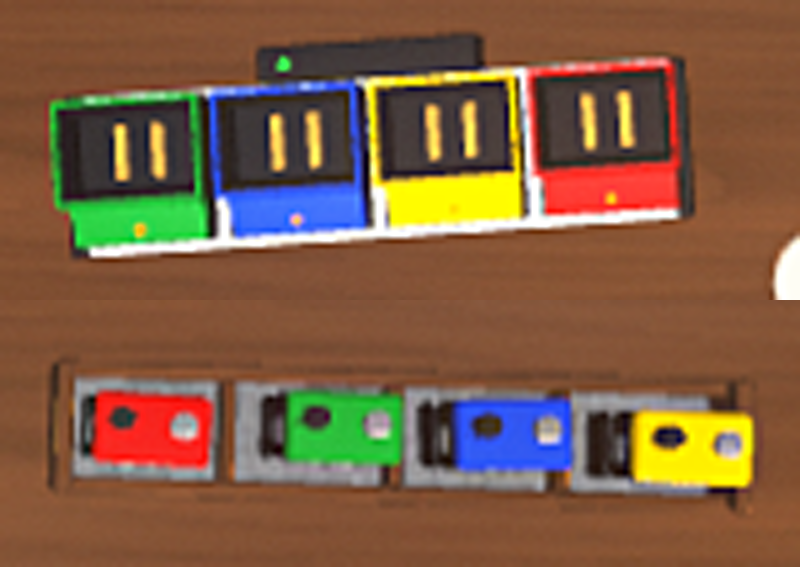

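The crop shows the coloured feet towards the robot (image bottom). All four radios have their antenna to the left (+y) and knob to the right, so their screens also face the robot and no half turn is needed. I'll fit the cup rims, and meanwhile turn the tool so the jaws close along x.

```bash
cat >> h.py <<'E'
from scipy.spatial.transform import Rotation as Ro
def go(x,y,gz,yaw=0.):
    "slide mm and dr from present tool pose to grasp point (x,y,gz), tool down, tool x at yaw+90deg"
    s=read_state(); R=Ro.from_rotvec(s["orientation"])
    c,n=np.sin(-yaw),np.cos(yaw)
    T=Ro.from_matrix(np.array([[c,n,0],[n,-c,0],[0,0,-1]]).T)
    print("t",round(s["t"],2),"slide",(R.inv().apply(np.array([x,y,gz+.167])-s["tool_pos"])*1000).round(1),"dr",(R.inv()*T).as_rotvec().round(4),"pos",s["tool_pos"].round(4),"open",round(s["opening"],4),"gf",round(s["gripper_force"],1))
E
python3 - <<'E'
from h import *
z=np.load("top0.npz");im,w=z["im"],z["w"]
v,u=np.mgrid[:420,:560]
k=(u>118)&(u<262)&(v>215)&(v<275)&(w[...,2]>.046)&(w[...,2]<.056)
hsv=cv2.cvtColor(im,cv2.COLOR_RGB2HSV);H,S,V=[hsv[...,i] for i in range(3)]
cols=dict(red=(H<6)|(H>174),yellow=(H>22)&(H<32),blue=(H>105)&(H<125),green=(H>50)&(H<75))
P4=[]
ctr=dict(red=.131,yellow=.216,blue=.302,green=.386)
for c,m in cols.items():
    q=k&m&(S>140)&(V>60)&(abs(w[...,1]-ctr[c])<.05); P=w[q]
    (a,b),s,an=cv2.minAreaRect((P[:,:2]*1000).astype(np.float32)); P4.append((a,b)); print(c,q.sum(),a,b,s,an)
P4=np.array(P4); i=np.arange(4)*85.-127.5
m=P4.mean(0); d=(P4-m).T@i; yaw=np.arctan2(-d[0],d[1]); print("yaw",yaw)
print((m+np.outer(i,[-np.sin(yaw),np.cos(yaw)])).round(1))
go(.531,-.1107,.25)
E
```

```text
red 149 547.841064453125 132.2781524658203 (60.938011169433594, 77.18863677978516) 5.772529602050781
yellow 125 539.9865112304688 217.07501220703125 (61.26232147216797, 78.53919982910156) 3.2687103748321533
blue 149 531.4527587890625 302.09552001953125 (60.941158294677734, 80.14607238769531) 5.157460689544678
green 148 523.628662109375 385.8623046875 (61.2369499206543, 79.19950103759766) 4.920419216156006
yaw 0.09567947512044946
[[547.9 132.4]
 [539.8 217. ]
 [531.7 301.6]
 [523.5 386.2]]
t 0.1 slide [ 461.4 -314.8  -12.6] dr [-1.300e-03 -1.100e-03 -1.223e+00] pos [ 0.2045 -0.5639  0.4038] open 0.0929 gf 0.0
```

Emit:
servo_tool:
  increments:
    - {"slide":[0,0,0],"dr":[0,0,-0.14],"jaw":0}
    - {"slide":[0,0,0],"dr":[0,0,-0.28],"jaw":0}
    - {"slide":[0,0,0],"dr":[0,0,-0.42],"jaw":0}
    - {"slide":[0,0,0],"dr":[0,0,-0.56],"jaw":0}
    - {"slide":[0,0,0],"dr":[0,0,-0.7],"jaw":0}
    - {"slide":[0,0,0],"dr":[0,0,-0.84],"jaw":0}
    - {"slide":[0,0,0],"dr":[0,0,-0.98],"jaw":0}
    - {"slide":[0,0,0],"dr":[0,0,-1.12],"jaw":0}
    - {"slide":[0,0,0],"dr":[0,0,-1.223],"jaw":0}
    - {"slide":[0,0,0],"dr":[0,0,-1.223],"jaw":0}
  force: 25

```text
t: 1.1
tool_pos: [0.2045, -0.5639, 0.4042]
orientation: [-2.219, -2.223, -0.001]
force: [0.2, -0.8, -0.2]
opening: 0.0929
gripper_force: 0.0
```

```bash
python3 -c "
from h import *
go(.531,-.1107,.25);go(.531,-.1107,.085)"
```

```text
t 1.1 slide [452.7 327.2 -12.5] dr [-0.0003 -0.001   0.0016] pos [ 0.2045 -0.5639  0.4042] open 0.0929 gf 0.0
t 1.1 slide [452.6 327.3 152.5] dr [-0.0003 -0.001   0.0016] pos [ 0.2045 -0.5639  0.4042] open 0.0929 gf 0.0
```

Emit:
servo_tool:
  increments:
    - {"slide":[20,15,0],"dr":[0,0,0],"jaw":0}
    - {"slide":[55,40,0],"dr":[0,0,0],"jaw":0}
    - {"slide":[90,65,0],"dr":[0,0,0],"jaw":0}
    - {"slide":[125,90,0],"dr":[0,0,0],"jaw":0}
    - {"slide":[160,115,0],"dr":[0,0,0],"jaw":0}
    - {"slide":[195,140,0],"dr":[0,0,0],"jaw":0}
    - {"slide":[230,165,0],"dr":[0,0,0],"jaw":0}
    - {"slide":[265,190,0],"dr":[0,0,0],"jaw":0}
    - {"slide":[300,215,0],"dr":[0,0,0],"jaw":0}
    - {"slide":[335,240,0],"dr":[0,0,0],"jaw":0}
    - {"slide":[370,265,0],"dr":[0,0,0],"jaw":0}
    - {"slide":[405,290,0],"dr":[0,0,0],"jaw":0}
    - {"slide":[435,315,0],"dr":[0,0,0],"jaw":0}
    - {"slide":[452.6,327.3,0],"dr":[0,0,0],"jaw":0}
    - {"slide":[452.6,327.3,20],"dr":[0,0,0],"jaw":0}
    - {"slide":[452.6,327.3,45],"dr":[0,0,0],"jaw":0}
    - {"slide":[452.6,327.3,60],"dr":[0,0,0],"jaw":0}
    - {"slide":[452.6,327.3,60],"dr":[0,0,0],"jaw":0}

```text
t: 2.9
tool_pos: [0.5308, -0.1112, 0.3417]
orientation: [-2.22, -2.216, 0.004]
force: [0.5, 1.3, -0.2]
opening: 0.0931
gripper_force: 0.0
```

```bash
python3 -c "
from h import *
go(.531,-.1107,.085)
im,d,w=cloud('top'); save(cv2.resize(im[200:290,270:450],(800,400)),'a1')
im,d,w=cloud('scene'); save(cv2.resize(im[60:230,120:330],(741,600)),'a2')
"
```

```text
t 2.9 slide [ 0.4  0.7 89.7] dr [-0.0051 -0.0015 -0.002 ] pos [ 0.5308 -0.1112  0.3417] open 0.0931 gf 0.0
```

View pics/a2.png

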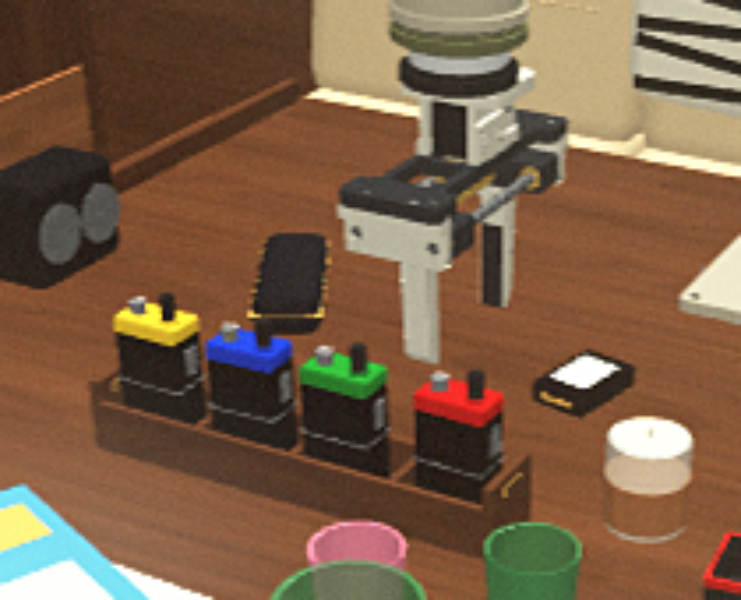

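The fingers, at (420,320) and (495,270) in the crop, straddle red along x, and the backs of the radios are plain, so the screens do face the robot. Descend and grip.

Emit:
servo_tool:
  increments:
    - {"slide":[0.5,0.5,20],"dr":[0,0,0],"jaw":0}
    - {"slide":[0.5,0.5,45],"dr":[0,0,0],"jaw":0}
    - {"slide":[0.5,0.5,70],"dr":[0,0,0],"jaw":0}
    - {"slide":[0.5,0.5,85],"dr":[0,0,0],"jaw":0}
    - {"slide":[0.5,0.5,90],"dr":[0,0,0],"jaw":0}
    - {"slide":[0.5,0.5,90],"dr":[0,0,0],"jaw":0.3}
    - {"slide":[0.5,0.5,90],"dr":[0,0,0],"jaw":0.5}
    - {"slide":[0.5,0.5,90],"dr":[0,0,0],"jaw":0.7}
    - {"slide":[0.5,0.5,90],"dr":[0,0,0],"jaw":0.85}
    - {"slide":[0.5,0.5,90],"dr":[0,0,0],"jaw":0.85}
    - {"slide":[0.5,0.5,90],"dr":[0,0,0],"jaw":0.85}
    - {"slide":[0.5,0.5,90],"dr":[0,0,0],"jaw":0.85}
    - {"slide":[0.5,0.5,90],"dr":[0,0,0],"jaw":0.85}
  force: 25

```text
t: 4.3
tool_pos: [0.5323, -0.111, 0.2547]
orientation: [-2.221, -2.221, 0.0]
force: [1.1, -1.6, -1.2]
opening: 0.0338
gripper_force: 24.7
```

Emit:
servo_tool:
  increments:
    - {"slide":[0,0,-8],"dr":[0,0,0],"jaw":0.85}
    - {"slide":[0,0,-25],"dr":[0,0,0],"jaw":0.85}
    - {"slide":[0,0,-50],"dr":[0,0,0],"jaw":0.85}
    - {"slide":[0,0,-75],"dr":[0,0,0],"jaw":0.85}
    - {"slide":[0,0,-100],"dr":[0,0,0],"jaw":0.85}
    - {"slide":[0,0,-125],"dr":[0,0,0],"jaw":0.85}
    - {"slide":[0,0,-143],"dr":[0,0,0],"jaw":0.85}
    - {"slide":[0,0,-150],"dr":[0,0,0],"jaw":0.85}
    - {"slide":[0,0,-150],"dr":[0,0,0],"jaw":0.85}

```text
t: 5.2
tool_pos: [0.5325, -0.111, 0.4059]
orientation: [2.22, 2.22, 0.001]
force: [0.4, 0.0, -3.0]
opening: 0.0342
gripper_force: 24.7
```

```bash
python3 -c "
from h import *
go(.5479,.1324,.24,.0957)
im,d,w=cloud('top');k=(w[...,2]>.245)&(w[...,2]<.275)
hsv=cv2.cvtColor(im,cv2.COLOR_RGB2HSV);H,S=hsv[...,0],hsv[...,1]
k&=((H<6)|(H>174))&(S>140);P=w[k];print(k.sum(),P.min(0),P.max(0),np.median(P,0)) if k.sum() else 0
im,d,w=cloud('scene'); save(cv2.resize(im[60:230,120:330],(741,600)),'a3')
"
```

```text
t 5.2 slide [243.4  15.4  -1.2] dr [ 0.0019  0.0007 -0.0957] pos [ 0.5325 -0.111   0.4059] open 0.0342 gf 24.7
```

View pics/a3.png

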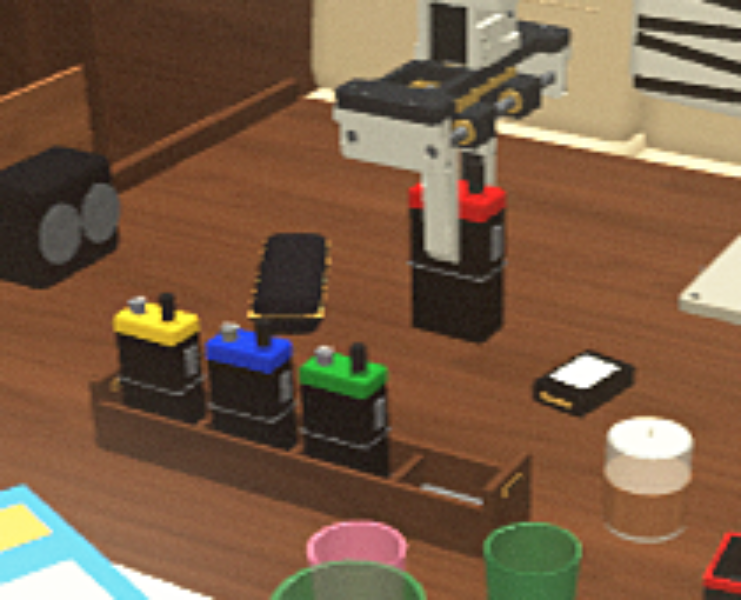

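Red hangs upright at (455,260). Carry it over its cup, then check the radio's position in the fingers.

Emit:
servo_tool:
  increments:
    - {"slide":[8,0.5,0],"dr":[0,0,0],"jaw":0.85}
    - {"slide":[25,1.5,0],"dr":[0,0,-0.01],"jaw":0.85}
    - {"slide":[50,3,0],"dr":[0,0,-0.02],"jaw":0.85}
    - {"slide":[80,5,0],"dr":[0,0,-0.03],"jaw":0.85}
    - {"slide":[110,7,0],"dr":[0,0,-0.04],"jaw":0.85}
    - {"slide":[140,9,0],"dr":[0,0,-0.055],"jaw":0.85}
    - {"slide":[170,11,0],"dr":[0,0,-0.07],"jaw":0.85}
    - {"slide":[200,13,0],"dr":[0,0,-0.085],"jaw":0.85}
    - {"slide":[225,14.5,0],"dr":[0,0,-0.0957],"jaw":0.85}
    - {"slide":[238,15.4,0],"dr":[0,0,-0.0957],"jaw":0.85}
    - {"slide":[243.4,15.4,0],"dr":[0,0,-0.0957],"jaw":0.85}
    - {"slide":[243.4,15.4,0],"dr":[0,0,-0.0957],"jaw":0.85}
    - {"slide":[243.4,15.4,0],"dr":[0,0,-0.0957],"jaw":0.85}

```text
t: 6.6
tool_pos: [0.5477, 0.1317, 0.4045]
orientation: [2.114, 2.324, -0.001]
force: [0.3, 1.5, -3.0]
opening: 0.0341
gripper_force: 24.7
```

```bash
cat >> h.py <<'E'
def held(c,yaw=.0957):
    "top cap of colour c, in tool-centred cup axes (mm)"
    im,d,w=cloud('scene'); s=read_state(); g=s["tool_pos"]-[0,0,.167]
    hsv=cv2.cvtColor(im,cv2.COLOR_RGB2HSV);H,S,V=[hsv[...,i].astype(int) for i in range(3)]
    m=dict(red=(H<6)|(H>174),yellow=(H>22)&(H<32),blue=(H>105)&(H<125),green=(H>50)&(H<75))[c]
    q=(w-g); k=m&(S>140)&(V>50)&(np.linalg.norm(q,axis=-1)<.08)
    P=q[k]@Ro.from_rotvec([0,0,yaw]).as_matrix()*1000
    print(c,len(P),"lo",np.percentile(P,1,0).round(1),"hi",np.percentile(P,99,0).round(1))
    return im
E
python3 -c "
from h import *
im=held('red'); save(cv2.resize(im[40:290,230:500],(648,600)),'a4')
go(.5479,.1324,.105,.0957)"
```

```text
red 170 lo [-11.3 -28.   10.9] hi [20.2 27.6 27.6]
t 6.65 slide [  1.    0.2 132.6] dr [-0.0002  0.0004 -0.0012] pos [0.5478 0.1315 0.4046] open 0.034 gf 24.7
```

View pics/a4.png

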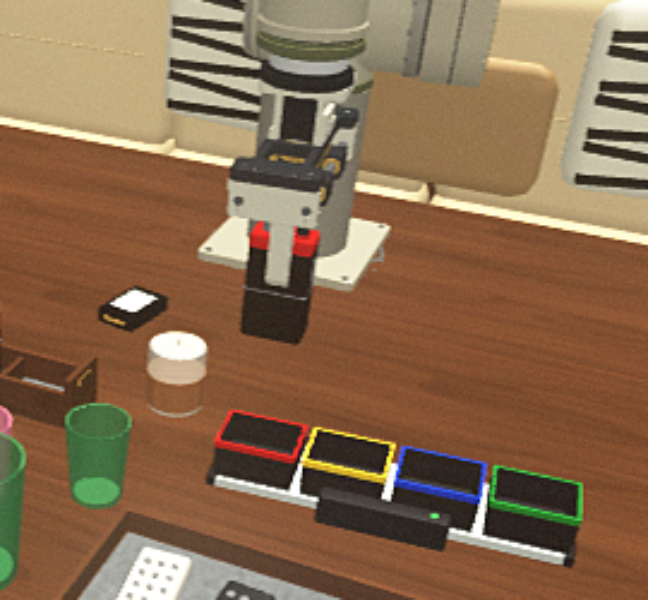

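Red is centred in the fingers and about 140 mm above its cup at (262,440). Lower it: the pocket floor should come at about 138 mm.

Emit:
servo_tool:
  increments:
    - {"slide":[1,0.2,8],"dr":[0,0,0],"jaw":0.85}
    - {"slide":[1,0.2,25],"dr":[0,0,0],"jaw":0.85}
    - {"slide":[1,0.2,50],"dr":[0,0,0],"jaw":0.85}
    - {"slide":[1,0.2,72],"dr":[0,0,0],"jaw":0.85}
    - {"slide":[1,0.2,90],"dr":[0,0,0],"jaw":0.85}
    - {"slide":[1,0.2,105],"dr":[0,0,0],"jaw":0.85}
    - {"slide":[1,0.2,117],"dr":[0,0,0],"jaw":0.85}
    - {"slide":[1,0.2,126],"dr":[0,0,0],"jaw":0.85}
    - {"slide":[1,0.2,132],"dr":[0,0,0],"jaw":0.85}
    - {"slide":[1,0.2,135],"dr":[0,0,0],"jaw":0.85}
    - {"slide":[1,0.2,135],"dr":[0,0,0],"jaw":0.85}
    - {"slide":[1,0.2,135],"dr":[0,0,0],"jaw":0.85}

```text
t: 7.85
tool_pos: [0.5481, 0.1335, 0.2704]
orientation: [2.112, 2.325, 0.001]
force: [-0.0, 1.2, -3.1]
opening: 0.0342
gripper_force: 24.7
```

Emit:
servo_tool:
  increments:
    - {"slide":[-0.5,0,1.5],"dr":[0,0,0],"jaw":0.85}
    - {"slide":[-0.5,0,3],"dr":[0,0,0],"jaw":0.85}
    - {"slide":[-0.5,0,4],"dr":[0,0,0],"jaw":0.85}
    - {"slide":[-0.5,0,4],"dr":[0,0,0],"jaw":0.85}

```text
t: 8.25
tool_pos: [0.5481, 0.1329, 0.2667]
orientation: [2.112, 2.325, 0.001]
force: [-2.6, -0.9, 4.4]
opening: 0.034
gripper_force: 24.8
```

Touched the floor (force up 7 N). Release and rise.

Emit:
servo_tool:
  increments:
    - {"slide":[0,0,0],"dr":[0,0,0],"jaw":0.6}
    - {"slide":[0,0,0],"dr":[0,0,0],"jaw":0.3}
    - {"slide":[0,0,0],"dr":[0,0,0],"jaw":0}
    - {"slide":[0,0,0],"dr":[0,0,0],"jaw":0}
    - {"slide":[0,0,0],"dr":[0,0,0],"jaw":0}
    - {"slide":[0,0,-10],"dr":[0,0,0],"jaw":0}
    - {"slide":[0,0,-40],"dr":[0,0,0],"jaw":0}
    - {"slide":[0,0,-75],"dr":[0,0,0],"jaw":0}
    - {"slide":[0,0,-110],"dr":[0,0,0],"jaw":0}
    - {"slide":[0,0,-135],"dr":[0,0,0],"jaw":0}
    - {"slide":[0,0,-140],"dr":[0,0,0],"jaw":0}
    - {"slide":[0,0,-140],"dr":[0,0,0],"jaw":0}

```text
t: 9.45
tool_pos: [0.5481, 0.133, 0.4072]
orientation: [2.111, 2.324, 0.003]
force: [-0.7, 1.3, -0.3]
opening: 0.093
gripper_force: 0.0
```

```bash
cat >> h.py <<'E'
def caps(zlo,zhi):
    im,d,w=cloud('top')
    hsv=cv2.cvtColor(im,cv2.COLOR_RGB2HSV);H,S,V=[hsv[...,i].astype(int) for i in range(3)]
    for c,m in dict(red=(H<6)|(H>174),yellow=(H>22)&(H<32),blue=(H>105)&(H<125),green=(H>50)&(H<75)).items():
        k=m&(S>140)&(V>50)&(w[...,2]>zlo)&(w[...,2]<zhi)&(w[...,0]<.6); P=w[k]
        if len(P)>20:
            (a,b),s,an=cv2.minAreaRect((P[:,:2]*1000).astype(np.float32)); print(c,len(P),"c",round(a,1),round(b,1),np.round(s,1),round(an,1),"z",np.median(P[:,2]).round(4))
    return im
E
python3 -c "
from h import *
caps(.10,.135)
go(.5345,-.2026,.24,0)"
```

```text
yellow 240 c 528.4 -369.6 [33.3 56.8] 1.3 z 0.11
blue 241 c 533.2 -306.5 [ 30.7 101.3] 1.5 z 0.1105
green 221 c 534.4 -202.7 [54.5 32. ] 87.1 z 0.1101
t 9.5 slide [-332.7  -45.3   -1.6] dr [-0.     -0.      0.0957] pos [0.5478 0.1329 0.4054] open 0.0931 gf 0.0
```

Emit:
servo_tool:
  increments:
    - {"slide":[-15,-2,0],"dr":[0,0,0],"jaw":0}
    - {"slide":[-50,-7,0],"dr":[0,0,0.02],"jaw":0}
    - {"slide":[-90,-12,0],"dr":[0,0,0.04],"jaw":0}
    - {"slide":[-130,-18,0],"dr":[0,0,0.06],"jaw":0}
    - {"slide":[-170,-23,0],"dr":[0,0,0.08],"jaw":0}
    - {"slide":[-210,-29,0],"dr":[0,0,0.0957],"jaw":0}
    - {"slide":[-250,-34,0],"dr":[0,0,0.0957],"jaw":0}
    - {"slide":[-290,-39,0],"dr":[0,0,0.0957],"jaw":0}
    - {"slide":[-320,-44,0],"dr":[0,0,0.0957],"jaw":0}
    - {"slide":[-332.7,-45.3,0],"dr":[0,0,0.0957],"jaw":0}
    - {"slide":[-332.7,-45.3,0],"dr":[0,0,0.0957],"jaw":0}
    - {"slide":[-332.7,-45.3,20],"dr":[0,0,0.0957],"jaw":0}
    - {"slide":[-332.7,-45.3,50],"dr":[0,0,0.0957],"jaw":0}
    - {"slide":[-332.7,-45.3,70],"dr":[0,0,0.0957],"jaw":0}
    - {"slide":[-332.7,-45.3,75],"dr":[0,0,0.0957],"jaw":0}

```text
t: 11.0
tool_pos: [0.5336, -0.2007, 0.3271]
orientation: [-2.216, -2.219, 0.003]
force: [0.4, -0.3, 0.4]
opening: 0.0927
gripper_force: 0.0
```

```bash
python3 -c "
from h import *
im=caps(.10,.135)
go(.5345,-.2026,.085,0)"
```

```text
red 267 c 547.3 132.5 [33.8 56. ] 4.8 z 0.1227
green 30 c 536.2 -181.0 [10.5 28.6] 88.0 z 0.1104
t 11.05 slide [-1.8  1.  75.9] dr [-0.0043 -0.0024  0.0014] pos [ 0.5339 -0.2009  0.3279] open 0.0928 gf 0.0
```

Red sits down in its cup, centred within 1 mm, with its top at 0.123 m. Now grasp green.

Emit:
servo_tool:
  increments:
    - {"slide":[-1.5,0.5,20],"dr":[0,0,0],"jaw":0}
    - {"slide":[-1.5,0.5,45],"dr":[0,0,0],"jaw":0}
    - {"slide":[-1.5,0.5,65],"dr":[0,0,0],"jaw":0}
    - {"slide":[-1.5,0.5,75],"dr":[0,0,0],"jaw":0}
    - {"slide":[-1.5,0.5,75],"dr":[0,0,0],"jaw":0}
    - {"slide":[-1.5,0.5,75],"dr":[0,0,0],"jaw":0.3}
    - {"slide":[-1.5,0.5,75],"dr":[0,0,0],"jaw":0.5}
    - {"slide":[-1.5,0.5,75],"dr":[0,0,0],"jaw":0.7}
    - {"slide":[-1.5,0.5,75],"dr":[0,0,0],"jaw":0.85}
    - {"slide":[-1.5,0.5,75],"dr":[0,0,0],"jaw":0.85}
    - {"slide":[-1.5,0.5,75],"dr":[0,0,0],"jaw":0.85}
    - {"slide":[-1.5,0.5,75],"dr":[0,0,0],"jaw":0.85}
    - {"slide":[-1.5,0.5,75],"dr":[0,0,0],"jaw":0.85}

```text
t: 12.35
tool_pos: [0.535, -0.2041, 0.2557]
orientation: [-2.221, -2.221, 0.0]
force: [1.1, -0.0, -2.1]
opening: 0.0337
gripper_force: 25.4
```

Emit:
servo_tool:
  increments:
    - {"slide":[0,0,-8],"dr":[0,0,0],"jaw":0.85}
    - {"slide":[0,0,-25],"dr":[0,0,0],"jaw":0.85}
    - {"slide":[0,0,-50],"dr":[0,0,0],"jaw":0.85}
    - {"slide":[0,0,-80],"dr":[0,0,0],"jaw":0.85}
    - {"slide":[0,0,-110],"dr":[0,0,0],"jaw":0.85}
    - {"slide":[0,0,-140],"dr":[0,0,0],"jaw":0.85}
    - {"slide":[0,0,-165],"dr":[0,0,0],"jaw":0.85}
    - {"slide":[0,0,-175],"dr":[0,0,0],"jaw":0.85}
    - {"slide":[0,0,-175],"dr":[0,0,0],"jaw":0.85}

```text
t: 13.25
tool_pos: [0.5353, -0.2042, 0.4326]
orientation: [2.219, 2.219, 0.002]
force: [0.4, 0.3, -1.7]
opening: 0.0339
gripper_force: 24.9
```

```bash
python3 -c "
from h import *
im=held('green',0)
go(.5235,.3862,.26,.0957)"
```

```text
green 116 lo [-11.6 -23.6  12.4] hi [20.7 29.9 27.7]
t 13.3 slide [590.3 -11.6   3.5] dr [ 0.0004  0.0003 -0.0957] pos [ 0.5351 -0.2041  0.4307] open 0.0342 gf 24.9
```

Emit:
servo_tool:
  increments:
    - {"slide":[10,0,0],"dr":[0,0,0],"jaw":0.85}
    - {"slide":[30,-1,0],"dr":[0,0,-0.01],"jaw":0.85}
    - {"slide":[60,-1,0],"dr":[0,0,-0.02],"jaw":0.85}
    - {"slide":[95,-2,0],"dr":[0,0,-0.03],"jaw":0.85}
    - {"slide":[130,-3,0],"dr":[0,0,-0.04],"jaw":0.85}
    - {"slide":[170,-4,0],"dr":[0,0,-0.05],"jaw":0.85}
    - {"slide":[210,-5,0],"dr":[0,0,-0.06],"jaw":0.85}
    - {"slide":[250,-5,0],"dr":[0,0,-0.07],"jaw":0.85}
    - {"slide":[290,-6,0],"dr":[0,0,-0.08],"jaw":0.85}
    - {"slide":[330,-7,0],"dr":[0,0,-0.09],"jaw":0.85}
    - {"slide":[370,-8,0],"dr":[0,0,-0.0957],"jaw":0.85}
    - {"slide":[410,-9,0],"dr":[0,0,-0.0957],"jaw":0.85}
    - {"slide":[450,-10,0],"dr":[0,0,-0.0957],"jaw":0.85}
    - {"slide":[490,-11,0],"dr":[0,0,-0.0957],"jaw":0.85}
    - {"slide":[525,-11.6,0],"dr":[0,0,-0.0957],"jaw":0.85}
    - {"slide":[555,-11.6,0],"dr":[0,0,-0.0957],"jaw":0.85}
    - {"slide":[575,-11.6,0],"dr":[0,0,-0.0957],"jaw":0.85}
    - {"slide":[585,-11.6,0],"dr":[0,0,-0.0957],"jaw":0.85}
    - {"slide":[588,-11.6,0],"dr":[0,0,-0.0957],"jaw":0.85}
    - {"slide":[588,-11.6,0],"dr":[0,0,-0.0957],"jaw":0.85}

```text
t: 15.3
tool_pos: [0.5233, 0.3837, 0.4298]
orientation: [-2.112, -2.325, 0.003]
force: [-0.2, -0.1, -1.9]
opening: 0.0339
gripper_force: 24.9
```

```bash
python3 -c "
from h import *
im=held('green')
go(.5235,.3862,.1045,.0957)"
```

```text
green 193 lo [-12.5 -27.7   8.5] hi [20.6 26.5 25.5]
t 15.35 slide [  3.    0.4 158.7] dr [-0.0008  0.0007 -0.0005] pos [0.5235 0.3833 0.4302] open 0.0339 gf 24.9
```

Emit:
servo_tool:
  increments:
    - {"slide":[1.5,0.2,8],"dr":[0,0,0],"jaw":0.85}
    - {"slide":[1.5,0.2,25],"dr":[0,0,0],"jaw":0.85}
    - {"slide":[1.5,0.2,50],"dr":[0,0,0],"jaw":0.85}
    - {"slide":[1.5,0.2,75],"dr":[0,0,0],"jaw":0.85}
    - {"slide":[1.5,0.2,97],"dr":[0,0,0],"jaw":0.85}
    - {"slide":[1.5,0.2,115],"dr":[0,0,0],"jaw":0.85}
    - {"slide":[1.5,0.2,130],"dr":[0,0,0],"jaw":0.85}
    - {"slide":[1.5,0.2,142],"dr":[0,0,0],"jaw":0.85}
    - {"slide":[1.5,0.2,151],"dr":[0,0,0],"jaw":0.85}
    - {"slide":[1.5,0.2,157],"dr":[0,0,0],"jaw":0.85}
    - {"slide":[1.5,0.2,159],"dr":[0,0,0],"jaw":0.85}
    - {"slide":[1.5,0.2,159],"dr":[0,0,0],"jaw":0.85}
    - {"slide":[1.5,0.2,159],"dr":[0,0,0],"jaw":0.85}

```text
t: 16.65
tool_pos: [0.5238, 0.3857, 0.2726]
orientation: [2.112, 2.325, 0.002]
force: [0.2, -0.5, -1.1]
opening: 0.0341
gripper_force: 24.9
```

Emit:
servo_tool:
  increments:
    - {"slide":[0,0,2],"dr":[0,0,0],"jaw":0.85}
    - {"slide":[0,0,4],"dr":[0,0,0],"jaw":0.85}
    - {"slide":[0,0,5],"dr":[0,0,0],"jaw":0.85}
    - {"slide":[0,0,5],"dr":[0,0,0],"jaw":0.85}

```text
t: 17.05
tool_pos: [0.5237, 0.3856, 0.2676]
orientation: [2.113, 2.325, 0.001]
force: [-1.0, -1.4, 4.7]
opening: 0.0345
gripper_force: 24.9
```

On the floor. Release, rise 165, then head for blue.

Emit:
servo_tool:
  increments:
    - {"slide":[0,0,0],"dr":[0,0,0],"jaw":0.6}
    - {"slide":[0,0,0],"dr":[0,0,0],"jaw":0.3}
    - {"slide":[0,0,0],"dr":[0,0,0],"jaw":0}
    - {"slide":[0,0,0],"dr":[0,0,0],"jaw":0}
    - {"slide":[0,0,0],"dr":[0,0,0],"jaw":0}
    - {"slide":[0,0,-10],"dr":[0,0,0],"jaw":0}
    - {"slide":[0,0,-40],"dr":[0,0,0],"jaw":0}
    - {"slide":[0,0,-75],"dr":[0,0,0],"jaw":0}
    - {"slide":[0,0,-110],"dr":[0,0,0],"jaw":0}
    - {"slide":[0,0,-135],"dr":[0,0,0],"jaw":0}
    - {"slide":[0,0,-140],"dr":[0,0,0],"jaw":0}
    - {"slide":[0,0,-140],"dr":[0,0,0],"jaw":0}

```text
t: 18.25
tool_pos: [0.5237, 0.3856, 0.4081]
orientation: [2.112, 2.325, 0.004]
force: [0.1, 0.5, -0.6]
opening: 0.0932
gripper_force: 0.0
```

```bash
python3 -c "
from h import *
caps(.10,.135)
go(.5328,-.2835,.24,0)"
```

```text
red 266 c 547.4 132.7 [33.8 56.1] 4.8 z 0.1223
yellow 244 c 522.0 6.7 [ 33.3 809.5] 1.0 z 0.1101
blue 242 c 533.2 -306.8 [ 30.7 102. ] 1.5 z 0.1102
green 240 c 523.0 385.3 [33.9 55.2] 5.0 z 0.1224
t 18.3 slide [-666.7  -54.5   -0.8] dr [-0.0005  0.0003  0.0957] pos [0.5234 0.3854 0.406 ] open 0.093 gf 0.0
```

Green is seated and centred as well. Next, blue.

Emit:
servo_tool:
  increments:
    - {"slide":[-20,-2,0],"dr":[0,0,0],"jaw":0}
    - {"slide":[-60,-5,0],"dr":[0,0,0.02],"jaw":0}
    - {"slide":[-105,-9,0],"dr":[0,0,0.04],"jaw":0}
    - {"slide":[-150,-12,0],"dr":[0,0,0.06],"jaw":0}
    - {"slide":[-195,-16,0],"dr":[0,0,0.08],"jaw":0}
    - {"slide":[-240,-20,0],"dr":[0,0,0.0957],"jaw":0}
    - {"slide":[-285,-23,0],"dr":[0,0,0.0957],"jaw":0}
    - {"slide":[-330,-27,0],"dr":[0,0,0.0957],"jaw":0}
    - {"slide":[-375,-31,0],"dr":[0,0,0.0957],"jaw":0}
    - {"slide":[-420,-34,0],"dr":[0,0,0.0957],"jaw":0}
    - {"slide":[-465,-38,0],"dr":[0,0,0.0957],"jaw":0}
    - {"slide":[-510,-42,0],"dr":[0,0,0.0957],"jaw":0}
    - {"slide":[-555,-45,0],"dr":[0,0,0.0957],"jaw":0}
    - {"slide":[-600,-49,0],"dr":[0,0,0.0957],"jaw":0}
    - {"slide":[-640,-52,0],"dr":[0,0,0.0957],"jaw":0}
    - {"slide":[-666.7,-54.5,0],"dr":[0,0,0.0957],"jaw":0}
    - {"slide":[-666.7,-54.5,20],"dr":[0,0,0.0957],"jaw":0}
    - {"slide":[-666.7,-54.5,50],"dr":[0,0,0.0957],"jaw":0}
    - {"slide":[-666.7,-54.5,75],"dr":[0,0,0.0957],"jaw":0}
    - {"slide":[-666.7,-54.5,75],"dr":[0,0,0.0957],"jaw":0}

```text
t: 20.3
tool_pos: [0.5309, -0.2823, 0.3244]
orientation: [-2.214, -2.213, 0.004]
force: [-0.2, 0.6, -0.6]
opening: 0.0932
gripper_force: 0.0
```

```bash
python3 -c "
from h import *
held('blue',0)
go(.5328,-.2835,.0865,0)"
```

```text
blue 185 lo [-12.2 -28.3 -61.4] hi [ 21.9  27.9 -42. ]
t 20.35 slide [-1.2  1.6 74. ] dr [-0.0066 -0.0043 -0.0002] pos [ 0.5317 -0.2826  0.3275] open 0.0929 gf 0.0
```

Emit:
servo_tool:
  increments:
    - {"slide":[-0.5,0.5,20],"dr":[0,0,0],"jaw":0}
    - {"slide":[-0.5,0.5,45],"dr":[0,0,0],"jaw":0}
    - {"slide":[-0.5,0.5,65],"dr":[0,0,0],"jaw":0}
    - {"slide":[-0.5,0.5,75],"dr":[0,0,0],"jaw":0}
    - {"slide":[-0.5,0.5,75],"dr":[0,0,0],"jaw":0}
    - {"slide":[-0.5,0.5,75],"dr":[0,0,0],"jaw":0.3}
    - {"slide":[-0.5,0.5,75],"dr":[0,0,0],"jaw":0.5}
    - {"slide":[-0.5,0.5,75],"dr":[0,0,0],"jaw":0.7}
    - {"slide":[-0.5,0.5,75],"dr":[0,0,0],"jaw":0.85}
    - {"slide":[-0.5,0.5,75],"dr":[0,0,0],"jaw":0.85}
    - {"slide":[-0.5,0.5,75],"dr":[0,0,0],"jaw":0.85}
    - {"slide":[-0.5,0.5,75],"dr":[0,0,0],"jaw":0.85}
    - {"slide":[-0.5,0.5,75],"dr":[0,0,0],"jaw":0.85}

```text
t: 21.65
tool_pos: [0.5335, -0.2839, 0.2567]
orientation: [-2.221, -2.221, 0.0]
force: [0.5, -0.6, -0.8]
opening: 0.0334
gripper_force: 24.7
```

Emit:
servo_tool:
  increments:
    - {"slide":[0,0,-8],"dr":[0,0,0],"jaw":0.85}
    - {"slide":[0,0,-25],"dr":[0,0,0],"jaw":0.85}
    - {"slide":[0,0,-50],"dr":[0,0,0],"jaw":0.85}
    - {"slide":[0,0,-80],"dr":[0,0,0],"jaw":0.85}
    - {"slide":[0,0,-110],"dr":[0,0,0],"jaw":0.85}
    - {"slide":[0,0,-140],"dr":[0,0,0],"jaw":0.85}
    - {"slide":[0,0,-165],"dr":[0,0,0],"jaw":0.85}
    - {"slide":[0,0,-175],"dr":[0,0,0],"jaw":0.85}
    - {"slide":[0,0,-175],"dr":[0,0,0],"jaw":0.85}

```text
t: 22.55
tool_pos: [0.5337, -0.284, 0.4336]
orientation: [2.219, 2.219, 0.001]
force: [-0.4, 0.3, -1.9]
opening: 0.0343
gripper_force: 24.7
```

```bash
python3 -c "
from h import *
im=held('blue',0)
go(.5317,.3016,.26,.0957)"
```

```text
blue 119 lo [-10.6 -26.3  11.6] hi [20.3 28.9 29.3]
t 22.6 slide [585.5  -1.8   4.5] dr [ 0.0004  0.0002 -0.0957] pos [ 0.5335 -0.2839  0.4316] open 0.034 gf 24.7
```

Emit:
servo_tool:
  increments:
    - {"slide":[10,0,0],"dr":[0,0,0],"jaw":0.85}
    - {"slide":[30,0,0],"dr":[0,0,-0.01],"jaw":0.85}
    - {"slide":[60,0,0],"dr":[0,0,-0.02],"jaw":0.85}
    - {"slide":[95,0,0],"dr":[0,0,-0.03],"jaw":0.85}
    - {"slide":[130,0,0],"dr":[0,0,-0.04],"jaw":0.85}
    - {"slide":[170,-0.5,0],"dr":[0,0,-0.05],"jaw":0.85}
    - {"slide":[210,-0.5,0],"dr":[0,0,-0.06],"jaw":0.85}
    - {"slide":[250,-1,0],"dr":[0,0,-0.07],"jaw":0.85}
    - {"slide":[290,-1,0],"dr":[0,0,-0.08],"jaw":0.85}
    - {"slide":[330,-1,0],"dr":[0,0,-0.09],"jaw":0.85}
    - {"slide":[370,-1.5,0],"dr":[0,0,-0.0957],"jaw":0.85}
    - {"slide":[410,-1.5,0],"dr":[0,0,-0.0957],"jaw":0.85}
    - {"slide":[450,-1.8,0],"dr":[0,0,-0.0957],"jaw":0.85}
    - {"slide":[490,-1.8,0],"dr":[0,0,-0.0957],"jaw":0.85}
    - {"slide":[525,-1.8,0],"dr":[0,0,-0.0957],"jaw":0.85}
    - {"slide":[555,-1.8,0],"dr":[0,0,-0.0957],"jaw":0.85}
    - {"slide":[575,-1.8,0],"dr":[0,0,-0.0957],"jaw":0.85}
    - {"slide":[583,-1.8,0],"dr":[0,0,-0.0957],"jaw":0.85}
    - {"slide":[585,-1.8,0],"dr":[0,0,-0.0957],"jaw":0.85}
    - {"slide":[585,-1.8,0],"dr":[0,0,-0.0957],"jaw":0.85}

```text
t: 24.6
tool_pos: [0.5312, 0.301, 0.4312]
orientation: [-2.112, -2.325, 0.002]
force: [-1.0, -0.8, -1.7]
opening: 0.0346
gripper_force: 24.7
```

```bash
python3 -c "
from h import *
im=held('blue')
go(.5317,.3016,.1057,.0957)"
```

```text
blue 183 lo [-11.3 -29.    8.1] hi [20.1 25.3 24.7]
t 24.65 slide [  1.2   0.4 158.8] dr [-0.0005  0.0005 -0.0003] pos [0.5315 0.3005 0.4315] open 0.0339 gf 24.7
```

Emit:
servo_tool:
  increments:
    - {"slide":[1,0.2,8],"dr":[0,0,0],"jaw":0.85}
    - {"slide":[1,0.2,25],"dr":[0,0,0],"jaw":0.85}
    - {"slide":[1,0.2,50],"dr":[0,0,0],"jaw":0.85}
    - {"slide":[1,0.2,75],"dr":[0,0,0],"jaw":0.85}
    - {"slide":[1,0.2,97],"dr":[0,0,0],"jaw":0.85}
    - {"slide":[1,0.2,115],"dr":[0,0,0],"jaw":0.85}
    - {"slide":[1,0.2,130],"dr":[0,0,0],"jaw":0.85}
    - {"slide":[1,0.2,142],"dr":[0,0,0],"jaw":0.85}
    - {"slide":[1,0.2,151],"dr":[0,0,0],"jaw":0.85}
    - {"slide":[1,0.2,157],"dr":[0,0,0],"jaw":0.85}
    - {"slide":[1,0.2,159],"dr":[0,0,0],"jaw":0.85}
    - {"slide":[1,0.2,159],"dr":[0,0,0],"jaw":0.85}
    - {"slide":[1,0.2,159],"dr":[0,0,0],"jaw":0.85}

```text
t: 25.95
tool_pos: [0.5321, 0.3023, 0.2735]
orientation: [2.112, 2.325, 0.002]
force: [-0.5, -0.1, -2.3]
opening: 0.0344
gripper_force: 24.7
```

Emit:
servo_tool:
  increments:
    - {"slide":[0,0,2],"dr":[0,0,0],"jaw":0.85}
    - {"slide":[0,0,4],"dr":[0,0,0],"jaw":0.85}
    - {"slide":[0,0,5],"dr":[0,0,0],"jaw":0.85}
    - {"slide":[0,0,5],"dr":[0,0,0],"jaw":0.85}

```text
t: 26.35
tool_pos: [0.532, 0.3022, 0.2687]
orientation: [2.112, 2.325, 0.001]
force: [-1.9, -0.6, 4.4]
opening: 0.0341
gripper_force: 24.7
```

Emit:
servo_tool:
  increments:
    - {"slide":[0,0,0],"dr":[0,0,0],"jaw":0.6}
    - {"slide":[0,0,0],"dr":[0,0,0],"jaw":0.3}
    - {"slide":[0,0,0],"dr":[0,0,0],"jaw":0}
    - {"slide":[0,0,0],"dr":[0,0,0],"jaw":0}
    - {"slide":[0,0,0],"dr":[0,0,0],"jaw":0}
    - {"slide":[0,0,-10],"dr":[0,0,0],"jaw":0}
    - {"slide":[0,0,-40],"dr":[0,0,0],"jaw":0}
    - {"slide":[0,0,-75],"dr":[0,0,0],"jaw":0}
    - {"slide":[0,0,-110],"dr":[0,0,0],"jaw":0}
    - {"slide":[0,0,-135],"dr":[0,0,0],"jaw":0}
    - {"slide":[0,0,-140],"dr":[0,0,0],"jaw":0}
    - {"slide":[0,0,-140],"dr":[0,0,0],"jaw":0}

```text
t: 27.55
tool_pos: [0.532, 0.3022, 0.4093]
orientation: [2.112, 2.324, 0.004]
force: [1.0, 0.1, -0.5]
opening: 0.0927
gripper_force: 0.0
```

```bash
python3 -c "
from h import *
caps(.10,.135)
go(.5285,-.3698,.24,0)"
```

```text
red 264 c 547.3 132.5 [33.5 56.4] 4.8 z 0.1228
yellow 240 c 528.4 -370.3 [33.3 56.1] 1.5 z 0.1099
blue 216 c 532.5 296.3 [33.6 47.1] 6.7 z 0.1226
t 27.6 slide [-6.685e+02 -6.740e+01  4.000e-01] dr [-0.     -0.      0.0957] pos [0.5317 0.3021 0.4074] open 0.0931 gf 0.0
```

Emit:
servo_tool:
  increments:
    - {"slide":[-20,-2,0],"dr":[0,0,0],"jaw":0}
    - {"slide":[-60,-6,0],"dr":[0,0,0.02],"jaw":0}
    - {"slide":[-105,-11,0],"dr":[0,0,0.04],"jaw":0}
    - {"slide":[-150,-15,0],"dr":[0,0,0.06],"jaw":0}
    - {"slide":[-195,-20,0],"dr":[0,0,0.08],"jaw":0}
    - {"slide":[-240,-24,0],"dr":[0,0,0.0957],"jaw":0}
    - {"slide":[-285,-29,0],"dr":[0,0,0.0957],"jaw":0}
    - {"slide":[-330,-33,0],"dr":[0,0,0.0957],"jaw":0}
    - {"slide":[-375,-38,0],"dr":[0,0,0.0957],"jaw":0}
    - {"slide":[-420,-42,0],"dr":[0,0,0.0957],"jaw":0}
    - {"slide":[-465,-47,0],"dr":[0,0,0.0957],"jaw":0}
    - {"slide":[-510,-51,0],"dr":[0,0,0.0957],"jaw":0}
    - {"slide":[-555,-56,0],"dr":[0,0,0.0957],"jaw":0}
    - {"slide":[-600,-60,0],"dr":[0,0,0.0957],"jaw":0}
    - {"slide":[-640,-64,0],"dr":[0,0,0.0957],"jaw":0}
    - {"slide":[-668.5,-67.4,0],"dr":[0,0,0.0957],"jaw":0}
    - {"slide":[-668.5,-67.4,20],"dr":[0,0,0.0957],"jaw":0}
    - {"slide":[-668.5,-67.4,50],"dr":[0,0,0.0957],"jaw":0}
    - {"slide":[-668.5,-67.4,75],"dr":[0,0,0.0957],"jaw":0}
    - {"slide":[-668.5,-67.4,75],"dr":[0,0,0.0957],"jaw":0}

```text
t: 29.6
tool_pos: [0.5267, -0.3685, 0.3252]
orientation: [-2.213, -2.213, 0.002]
force: [0.5, -0.4, -1.2]
opening: 0.0929
gripper_force: 0.0
```

```bash
python3 -c "
from h import *
held('yellow',0);caps(.1,.135)
go(.5285,-.37,.0865,0)"
```

```text
yellow 162 lo [-11.4 -26.8 -62.2] hi [ 22.6  28.4 -45. ]
red 264 c 547.4 132.5 [33.8 55.8] 4.9 z 0.1223
yellow 153 c 528.5 -365.4 [33.  47.1] 0.7 z 0.1104
blue 252 c 540.8 -13.7 [ 37.9 685.8] 1.7 z 0.1227
green 242 c 523.2 384.9 [33.9 55. ] 5.4 z 0.1227
t 29.7 slide [-0.8  0.6 77.5] dr [-0.0029 -0.0024  0.0001] pos [ 0.5281 -0.3693  0.331 ] open 0.0927 gf 0.0
```

Emit:
servo_tool:
  increments:
    - {"slide":[0,0,20],"dr":[0,0,0],"jaw":0}
    - {"slide":[0,0,45],"dr":[0,0,0],"jaw":0}
    - {"slide":[0,0,65],"dr":[0,0,0],"jaw":0}
    - {"slide":[0,0,76],"dr":[0,0,0],"jaw":0}
    - {"slide":[0,0,76],"dr":[0,0,0],"jaw":0}
    - {"slide":[0,0,76],"dr":[0,0,0],"jaw":0.3}
    - {"slide":[0,0,76],"dr":[0,0,0],"jaw":0.5}
    - {"slide":[0,0,76],"dr":[0,0,0],"jaw":0.7}
    - {"slide":[0,0,76],"dr":[0,0,0],"jaw":0.85}
    - {"slide":[0,0,76],"dr":[0,0,0],"jaw":0.85}
    - {"slide":[0,0,76],"dr":[0,0,0],"jaw":0.85}
    - {"slide":[0,0,76],"dr":[0,0,0],"jaw":0.85}
    - {"slide":[0,0,76],"dr":[0,0,0],"jaw":0.85}

```text
t: 31.0
tool_pos: [0.5286, -0.3698, 0.2567]
orientation: [-2.221, -2.221, -0.0]
force: [-1.8, -0.6, -1.0]
opening: 0.034
gripper_force: 25.0
```

Emit:
servo_tool:
  increments:
    - {"slide":[0,0,-8],"dr":[0,0,0],"jaw":0.85}
    - {"slide":[0,0,-25],"dr":[0,0,0],"jaw":0.85}
    - {"slide":[0,0,-50],"dr":[0,0,0],"jaw":0.85}
    - {"slide":[0,0,-80],"dr":[0,0,0],"jaw":0.85}
    - {"slide":[0,0,-110],"dr":[0,0,0],"jaw":0.85}
    - {"slide":[0,0,-140],"dr":[0,0,0],"jaw":0.85}
    - {"slide":[0,0,-165],"dr":[0,0,0],"jaw":0.85}
    - {"slide":[0,0,-175],"dr":[0,0,0],"jaw":0.85}
    - {"slide":[0,0,-175],"dr":[0,0,0],"jaw":0.85}

```text
t: 31.9
tool_pos: [0.5288, -0.37, 0.4348]
orientation: [2.218, 2.218, 0.001]
force: [-0.4, 0.1, -2.1]
opening: 0.0335
gripper_force: 25.0
```

```bash
python3 -c "
from h import *
im=held('yellow',0)
go(.5398,.217,.26,.0957)"
```

```text
yellow 111 lo [-13.9 -27.6  12. ] hi [20.1 28.2 32.7]
t 31.95 slide [586.8  11.2   4.9] dr [ 0.0011  0.001  -0.0957] pos [ 0.5286 -0.3698  0.4324] open 0.0336 gf 25.0
```

Emit:
servo_tool:
  increments:
    - {"slide":[10,0,0],"dr":[0,0,0],"jaw":0.85}
    - {"slide":[30,0.5,0],"dr":[0,0,-0.01],"jaw":0.85}
    - {"slide":[60,1,0],"dr":[0,0,-0.02],"jaw":0.85}
    - {"slide":[95,2,0],"dr":[0,0,-0.03],"jaw":0.85}
    - {"slide":[130,2.5,0],"dr":[0,0,-0.04],"jaw":0.85}
    - {"slide":[170,3,0],"dr":[0,0,-0.05],"jaw":0.85}
    - {"slide":[210,4,0],"dr":[0,0,-0.06],"jaw":0.85}
    - {"slide":[250,5,0],"dr":[0,0,-0.07],"jaw":0.85}
    - {"slide":[290,6,0],"dr":[0,0,-0.08],"jaw":0.85}
    - {"slide":[330,7,0],"dr":[0,0,-0.09],"jaw":0.85}
    - {"slide":[370,8,0],"dr":[0,0,-0.0957],"jaw":0.85}
    - {"slide":[410,9,0],"dr":[0,0,-0.0957],"jaw":0.85}
    - {"slide":[450,10,0],"dr":[0,0,-0.0957],"jaw":0.85}
    - {"slide":[490,11,0],"dr":[0,0,-0.0957],"jaw":0.85}
    - {"slide":[525,11.2,0],"dr":[0,0,-0.0957],"jaw":0.85}
    - {"slide":[555,11.2,0],"dr":[0,0,-0.0957],"jaw":0.85}
    - {"slide":[575,11.2,0],"dr":[0,0,-0.0957],"jaw":0.85}
    - {"slide":[584,11.2,0],"dr":[0,0,-0.0957],"jaw":0.85}
    - {"slide":[587,11.2,0],"dr":[0,0,-0.0957],"jaw":0.85}
    - {"slide":[587,11.2,0],"dr":[0,0,-0.0957],"jaw":0.85}

```text
t: 33.95
tool_pos: [0.5395, 0.217, 0.4309]
orientation: [-2.112, -2.325, 0.002]
force: [-0.4, -0.8, -2.2]
opening: 0.0338
gripper_force: 25.0
```

```bash
python3 -c "
from h import *
im=held('yellow')
go(.5398,.217,.1057,.0957)"
```

```text
yellow 165 lo [-13.3 -28.1   9.3] hi [20.2 25.8 26.4]
t 34.0 slide [  0.5   0.3 158.5] dr [-0.0009  0.0006 -0.0005] pos [0.5397 0.2165 0.4312] open 0.0337 gf 25.0
```

Emit:
servo_tool:
  increments:
    - {"slide":[0.5,0.2,8],"dr":[0,0,0],"jaw":0.85}
    - {"slide":[0.5,0.2,25],"dr":[0,0,0],"jaw":0.85}
    - {"slide":[0.5,0.2,50],"dr":[0,0,0],"jaw":0.85}
    - {"slide":[0.5,0.2,75],"dr":[0,0,0],"jaw":0.85}
    - {"slide":[0.5,0.2,97],"dr":[0,0,0],"jaw":0.85}
    - {"slide":[0.5,0.2,115],"dr":[0,0,0],"jaw":0.85}
    - {"slide":[0.5,0.2,130],"dr":[0,0,0],"jaw":0.85}
    - {"slide":[0.5,0.2,142],"dr":[0,0,0],"jaw":0.85}
    - {"slide":[0.5,0.2,151],"dr":[0,0,0],"jaw":0.85}
    - {"slide":[0.5,0.2,157],"dr":[0,0,0],"jaw":0.85}
    - {"slide":[0.5,0.2,159],"dr":[0,0,0],"jaw":0.85}
    - {"slide":[0.5,0.2,159],"dr":[0,0,0],"jaw":0.85}
    - {"slide":[0.5,0.2,159],"dr":[0,0,0],"jaw":0.85}

```text
t: 35.3
tool_pos: [0.5402, 0.2179, 0.2735]
orientation: [2.112, 2.325, 0.002]
force: [0.3, -0.8, -1.4]
opening: 0.034
gripper_force: 25.0
```

Emit:
servo_tool:
  increments:
    - {"slide":[0,0,2],"dr":[0,0,0],"jaw":0.85}
    - {"slide":[0,0,3.5],"dr":[0,0,0],"jaw":0.85}
    - {"slide":[0,0,4.5],"dr":[0,0,0],"jaw":0.85}
    - {"slide":[0,0,4.5],"dr":[0,0,0],"jaw":0.85}

```text
t: 35.7
tool_pos: [0.5401, 0.2178, 0.2686]
orientation: [2.112, 2.325, 0.001]
force: [-1.0, -0.5, 2.2]
opening: 0.0338
gripper_force: 25.0
```

Release, rise and move aside (toward −y).

Emit:
servo_tool:
  increments:
    - {"slide":[0,0,0],"dr":[0,0,0],"jaw":0.6}
    - {"slide":[0,0,0],"dr":[0,0,0],"jaw":0.3}
    - {"slide":[0,0,0],"dr":[0,0,0],"jaw":0}
    - {"slide":[0,0,0],"dr":[0,0,0],"jaw":0}
    - {"slide":[0,0,0],"dr":[0,0,0],"jaw":0}
    - {"slide":[0,0,-10],"dr":[0,0,0],"jaw":0}
    - {"slide":[0,0,-40],"dr":[0,0,0],"jaw":0}
    - {"slide":[0,0,-75],"dr":[0,0,0],"jaw":0}
    - {"slide":[0,0,-110],"dr":[0,0,0],"jaw":0}
    - {"slide":[0,0,-145],"dr":[0,0,0],"jaw":0}
    - {"slide":[-40,0,-160],"dr":[0,0,0],"jaw":0}
    - {"slide":[-80,0,-160],"dr":[0,0,0],"jaw":0}
    - {"slide":[-120,0,-160],"dr":[0,0,0],"jaw":0}
    - {"slide":[-160,0,-160],"dr":[0,0,0],"jaw":0}
    - {"slide":[-200,0,-160],"dr":[0,0,0],"jaw":0}
    - {"slide":[-250,0,-160],"dr":[0,0,0],"jaw":0}
    - {"slide":[-300,0,-160],"dr":[0,0,0],"jaw":0}
    - {"slide":[-350,0,-160],"dr":[0,0,0],"jaw":0}
    - {"slide":[-380,0,-160],"dr":[0,0,0],"jaw":0}
    - {"slide":[-380,0,-160],"dr":[0,0,0],"jaw":0}

```text
t: 37.7
tool_pos: [0.5759, -0.1645, 0.4288]
orientation: [2.117, 2.319, -0.001]
force: [-0.2, -0.1, -0.2]
opening: 0.0929
gripper_force: 0.0
```

```bash
python3 -c "
from h import *
caps(.10,.135)
im,d,w=cloud('scene'); save(cv2.resize(im[120:300,180:500],(800,450)),'fin')"
```

```text
red 265 c 547.4 132.7 [33.9 56.5] 5.0 z 0.1219
yellow 247 c 532.0 300.2 [ 34.3 223.2] 5.2 z 0.1224
blue 248 c 531.7 301.0 [34.1 56. ] 8.2 z 0.1225
green 239 c 523.0 385.7 [33.8 56. ] 5.4 z 0.1229
```

View pics/fin.png

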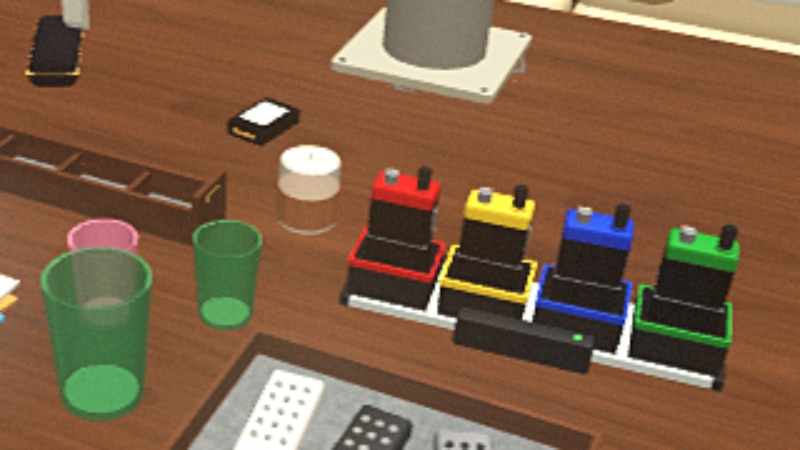

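All four radios stand upright and fully down in their own cups, at (405,230), (498,250), (597,275) and (700,295). The candle (310,190) and the glass (227,275) are standing where they were.

```bash
python3 -c "
from plant import close_job; print(close_job())"
```

```text
the job is handed in; nothing more can be done
None
```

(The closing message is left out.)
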